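Pack the mosaic caddy

ROBOT

A 6-joint arm with a two-finger parallel gripper is mounted at the origin on the work surface. World frame = base frame: x ahead of the robot, y to its left, z up, the work surface at z = 0. Lengths are in m, angles in rad, forces in N, time in s.
With the tool pointing down it reaches from about 0.3 to 0.775 m from the base axis. Payload 14.6 kg.
Tool frame: the origin (TCP) lies midway between the tips of the shut fingers; the grasp point (between the pads) lies 19 mm behind it (env.grip_point_offset is the distance from the TCP to the grasp point, in m); z points along the fingers, y is the line along which they close (so a half turn about z gives the same grasp; the last joint's range is limited). The gripper opens to 94 mm and grips with 3 to 60 N. Pads are 16 mm wide; open, the fingers measure 119 mm over their backs; the gripper's body (75 mm by 177 mm) begins 78 mm behind the grasp point.
Start: joints at [1.2, 0.3, 1.521, -0, 1.321, -0.067], TCP at [0.165, 0.525, 0.205] pointing down, gripper open.
Joint ranges: [-3.03, 3.03], [-0.79, 2.21], [0.23, 2.52], [-1.04, 4.18], [0, 3.07], [-2.55, 2.55]. Speed limits (rad/s): [2.22, 2.22, 2.57, 3.14, 3.14, 3.14].

INTERFACE

Orientations are given as a unit quaternion [x, y, z, w].
In Python, from bench import env gives the robot as it stands. The module is installed in compiled form; this text tells all that it offers.
- The arm moves only by the tool send_rows, never from a script. Its argument "moves" is a list of rows, each an object with "xyz": the shift along the tool's x, y, z in units of 30 mm (1.0 is 30 mm), a list of three; "twist": the turn, a rotation vector about the tool's x, y, z in units of 5 degrees (1.0 is 5 degrees), a list of three. In form: [{"xyz": [dx, dy, dz], "twist": [ax, ay, az]}, ...]. A call has 1 to 8 rows; each row shifts and turns the commanded pose from where the row before left it, along the tool's axes as they then stand; what a row does not reach is not made up. A row lasts 1/12 s, in which the tool goes at most 41.7 mm and 7.16 degrees, less where a joint would pass 70% of its speed; a pose out of reach is approached as far as the arm can. A call is refused whole if a number of a shift passes 1 or a number of a turn 1, either way. A call with a gripper value outside its range is refused whole. "jaw" is the closure, from -1 (fully open) to 1 (shut), set as the call begins (left out, the last holds). The fingers move at their own pace and stop on an object; "grip_force" is the grip in N (left out, the last holds). Time passes only in rows, so rows that do not move let the fingers close. It gives the time, the measured TCP pose, the force, the opening and the grip force at its end, in the units of the state.
- env.get_state(): the state, without advancing time (a new reading comes with each control period).
- env.grab_frame(name): name is "side" or "top" or "wrist"; returns (picture, depth): 420x560x3 uint8, blue, green, red; 420x560 float32, m along the optical axis (not along the pixel's ray), 0 where there is no reading.
- env.camera_params(name): a dict with "intrinsics" (3x3 intrinsics, pixels), "dist" ([k1, k2, p1, p2, k3] as OpenCV has them; the pictures are not rectified), "cam_to_world" (4x4, takes a point from camera to world coordinates). Camera axes: x right, y down, z forward; pixel columns grow to the right and rows downward; lengths in m; the calibration is good to about 2 mm. A picture is of the moment at which its call begins: read the wrist's pose just before it. camera_params takes no time and is no camera call; for the wrist camera it gives the pose at the moment of the call.
- env.job_done(): hands the job in; it is judged then, once.
The state is a dict: "t": time; "q": joint angles; "joint_velocities": joint speeds; "joint_efforts": joint torques, N m; "tool_pos": TCP position; "tcp_rot": TCP orientation; "ft_force": force on the tool from outside, world axes, zero at the start; "wrist_torque": the same for the moment, N m; "opening": opening from 0.0 (shut) to 1.0 (fully open); "gripper_force": force on a finger pad.
Only numpy, scipy, OpenCV 4.12 (cv2) and the standard library are available. Lean on these libraries where they do the work, as an engineer would, in place of code of your own. Each camera call takes 0.05 s, during which the arm holds its last target. There are 200 camera calls.

TASK

Pack the white mosaic caddy: stand the green, amber and blue glass pots upright in the bays with the liner of the same colour, setting them down gently without dropping them, and press the black glass cutter, centred along its length, into the caddy's clip until it snaps fully home. Leave the red pot and the wooden brush where they are on the bench.

Things in the scene. Friction and masses are not known exactly. Their poses are not given: they have to be found in the camera images.
- pot_green: closed glass pot of green mosaic chips and green screw lid, an upright cylinder 40 mm in diameter (lid 39 mm) and 55 mm high, 0.08 to 0.17 kg; origin at the centre of its underside, z up
- pot_amber: closed glass pot of amber mosaic chips and amber screw lid, an upright cylinder 40 mm in diameter (lid 39 mm) and 55 mm high, 0.08 to 0.17 kg; origin at the centre of its underside, z up
- pot_blue: closed glass pot of blue mosaic chips and blue screw lid, an upright cylinder 40 mm in diameter (lid 39 mm) and 55 mm high, 0.08 to 0.17 kg; origin at the centre of its underside, z up
- liner_green: square green liner 58 x 58 x 2 mm on the floor of the white caddy's bay for the green pot; origin at the centre of its underside, top 6 mm above the bench, axes as the caddy's. The bay is 62 x 62 mm inside, walls 4 mm thick, tops 22 mm above the bench. Three bays in a row along the caddy's y, centres 66 mm apart, in any colour order; all fixed
- liner_amber: square amber liner 58 x 58 x 2 mm on the floor of the white caddy's bay for the amber pot; origin at the centre of its underside, top 6 mm above the bench, axes as the caddy's. The bay is 62 x 62 mm inside, walls 4 mm thick, tops 22 mm above the bench. Three bays in a row along the caddy's y, centres 66 mm apart, in any colour order; all fixed
- liner_blue: square blue liner 58 x 58 x 2 mm on the floor of the white caddy's bay for the blue pot; origin at the centre of its underside, top 6 mm above the bench, axes as the caddy's. The bay is 62 x 62 mm inside, walls 4 mm thick, tops 22 mm above the bench. Three bays in a row along the caddy's y, centres 66 mm apart, in any colour order; all fixed
- cutter: glass cutter lying flat on the bench: straight black bar handle 135 mm long, 16 mm wide and 14 mm high, with a brass band and a 15 mm narrow steel head at its +x end, 150 mm long in all, about 0.06 kg; origin under the middle of its length at bench level, x along the handle, z up; balanced within 10 mm of the origin
- clip: fixed grey clip at the caddy's +y end, 100 mm off the end liner; x along the slot. Origin under its 120 x 60 x 4 mm base, 4 mm above the bench. Sprung jaw pairs, 14 mm long, at x = +-40, fingers fit between; tops 26 mm wide at z 47, neck 11 mm at z 33. Push: 6 to 13 N as the handle's underside spreads the neck, then 1 to 2 N, a snap as its top passes; home with underside at z 14. Either end first
- pot_red: closed glass pot of red mosaic chips and red screw lid, an upright cylinder 40 mm in diameter (lid 39 mm) and 55 mm high, 0.08 to 0.17 kg; origin at the centre of its underside, z up. There is no red bay: it does not belong in the caddy
- brush: flat brush, a look-alike of the cutter: pale wooden handle 16 x 14 mm, aluminium ferrule, straw-coloured bristles, 150 mm long; origin under the middle of its length, x along it towards the bristles. It stays on the bench
Things that resemble listed ones, but are neither listed nor needed, are in the scene too. Leave any pink look-alike of the pot_blue alone.

How it is judged:
At the end, for the whole second after the job is handed in: Each pot upright on its own colour of liner (centre within 18 mm, underside within 4 mm); cutter snapped onto the saddles (within 3.5 mm of its seat, 15 mm along and 5 mm across the slot, 0.1 rad); all at rest; red pot and brush within 30 mm of their starts (horizontal distance between pot_green and liner_green below 0.018 m and z of pot_green in the frame of liner_green between -0.002 and 0.006 m and angle between each of pot_green, pot_amber, pot_blue's own z axis and vertical below 0.1 rad and linear speed of each of pot_green, pot_amber, pot_blue, cutter below 0.02 m/s and horizontal distance between pot_amber and liner_amber below 0.018 m and z of pot_amber in the frame of liner_amber between -0.002 and 0.006 m and horizontal distance between pot_blue and liner_blue below 0.018 m and z of pot_blue in the frame of liner_blue between -0.002 and 0.006 m and x of cutter in the frame of clip between -0.015 and 0.015 m and y of cutter in the frame of clip between -0.005 and 0.005 m and z of cutter in the frame of clip between 0.011 and 0.0175 m and angle between the x axis of cutter and the x axis of clip, either way round below 0.1 rad and angle between cutter's own z axis and vertical below 0.15 rad and distance of each of pot_red, brush from where it was at the start of the episode below 0.03 m); the robot touches nothing.
It fails at once if the green glass pot is dropped (falls freely faster than 0.7 m/s, about 25 mm) (linear speed of pot_green above 0.7 m/s and contact force between the fingers and pot_green below 0.1 N).
It fails at once if the amber glass pot is dropped (falls freely faster than 0.7 m/s, about 25 mm) (linear speed of pot_amber above 0.7 m/s and contact force between the fingers and pot_amber below 0.1 N).
It fails at once if the blue glass pot is dropped (falls freely faster than 0.7 m/s, about 25 mm) (linear speed of pot_blue above 0.7 m/s and contact force between the fingers and pot_blue below 0.1 N).
It fails at once if the red pot is moved by more than 30 mm (distance of pot_red from where it was at the start of the episode above 0.03 m).
It fails at once if the brush is moved by more than 30 mm (distance of brush from where it was at the start of the episode above 0.03 m).
It also fails if it takes over 99 s, if anything falls off the work surface, if the arm or the gripper's body presses on something with over 40 N, if the wrist force passes 120 N, or if a joint passes its speed limit or range.

## Working session

There is one attempt and no reset: what is moved stays moved. The work goes in short steps, Python scripts to look and compute and a tool call to move; the robot and the scene stay as the last step left them, time stands still between calls to the robot, and variables do not carry over. Pictures are saved under pics/ and viewed, at most 14 in all, crops included, and the job is handed in when it is done.

Besides the shell and the picture viewer there is one more tool, called after ">>>" as name(argument=value, ...) on one line, values as JSON. send_rows: Moves the arm, as the interface text tells. Its arguments: {"type":"object","properties":{"moves":{"type":"array"},"jaw":{"type":"number"},"grip_force":{"type":"number"}},"required":["moves"]}

```bash
mkdir -p pics; python3 - <<'E'
from bench import env
import cv2,numpy as np
s=env.get_state();print({k:np.round(v,3).tolist() for k,v in s.items()}, env.grip_point_offset)
for n in ["top","side"]:
    im,d=env.grab_frame(n);cv2.imwrite(f"pics/{n}0.png",im);np.save(f"pics/{n}0.npy",d)
    p=env.camera_params(n);print(n,{k:np.round(v,3).tolist() for k,v in p.items()})
E
```

```text
{'t': 0.0, 'q': [1.2, 0.301, 1.522, -0.0, 1.321, -0.067], 'joint_velocities': [-0.002, -0.0, -0.0, 0.001, -0.002, 0.001], 'joint_efforts': [-0.003, -53.18, -35.275, 0.071, 0.024, -0.0], 'tool_pos': [0.164, 0.525, 0.205], 'tcp_rot': [0.151, 0.988, -0.001, -0.0], 'ft_force': [-0.161, 0.418, 0.051], 'wrist_torque': [0.048, -0.008, 0.012], 'gripper_force': 0.0, 'opening': 0.999} 0.0188
top {'intrinsics': [[479.964, 0.0, 276.405], [0.0, 479.964, 212.778], [0.0, 0.0, 1.0]], 'dist': [-0.029, 0.0, 0.0, 0.0, 0.0], 'cam_to_world': [[-0.024, -0.987, 0.159, 0.325], [-1.0, 0.023, -0.009, -0.001], [0.005, -0.159, -0.987, 1.041], [0.0, 0.0, 0.0, 1.0]]}
side {'intrinsics': [[394.476, 0.0, 271.059], [0.0, 394.476, 205.361], [0.0, 0.0, 1.0]], 'dist': [-0.076, 0.0, 0.0, 0.0, 0.0], 'cam_to_world': [[0.984, -0.122, 0.131, 0.388], [-0.178, -0.615, 0.768, -0.747], [-0.013, -0.779, -0.627, 0.638], [0.0, 0.0, 0.0, 1.0]]}
```

View pics/top0.png

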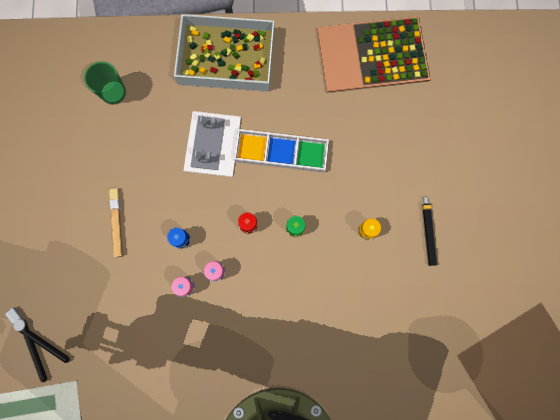

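View pics/side0.png

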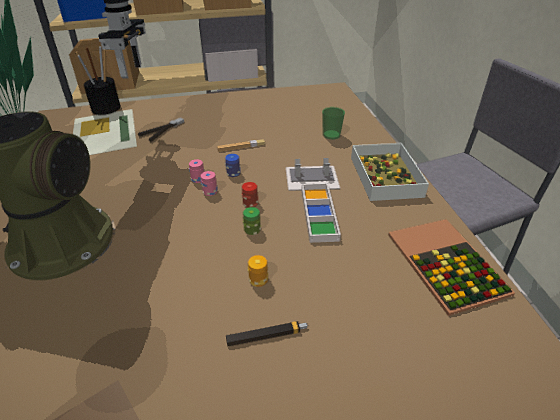

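Candidates (top view):
- **Blue pot:** (178,237). The pinks at (213,271) and (181,287) are decoys.
- **Green pot:** (296,226). The tumbler at (105,83) is a decoy.
- **Amber pot:** (371,228). The red pot at (247,222) stays.
- **Cutter:** black bar at (429,231), head up. The brush at (116,222) and pliers at (38,345) are not it.
- **Liners:** amber (253,147), blue (282,151), green (312,154).
- **Clip:** (208,140).

```bash
cat >h.py <<'E'
import cv2,numpy as np
def ray(p,uv,z):
    "pixels (n,2) cast onto world plane z"
    n=cv2.undistortPoints(np.float64(uv).reshape(-1,1,2),p["intrinsics"],np.array(p["dist"])).reshape(-1,2)
    T=np.array(p["cam_to_world"]);d=np.c_[n,np.ones(len(n))]@T[:3,:3].T
    return (T[:3,3]+d*((z-T[2,3])/d[:,2])[:,None])[:,:2]
def cloud(p,d):
    h,w=d.shape;vv,uu=np.mgrid[:h,:w]
    n=cv2.undistortPoints(np.stack([uu,vv],-1).reshape(-1,1,2).astype(float),p["intrinsics"],np.array(p["dist"])).reshape(-1,2)
    T=np.array(p["cam_to_world"]);return ((np.c_[n,np.ones(len(n))]*d.reshape(-1,1))@T[:3,:3].T+T[:3,3]).reshape(h,w,3)
HUE=dict(red=(0,8),amber=(12,28),green=(50,80),blue=(105,125))
def mask(im,c):
    h=cv2.cvtColor(im,cv2.COLOR_BGR2HSV);lo,hi=HUE[c]
    return cv2.inRange(h,(lo,170,60),(hi,255,255))
E
python3 - <<'E'
from bench import env
from h import *
R=lambda a:np.round(a,4).tolist()
reg={"top":dict(red=(247,222),green=(296,226),amber=(371,228),blue=(178,237)),"side":dict(red=(250,190),green=(252,216),amber=(258,266),blue=(233,161))}
lin={"top":dict(amber=(253,147),blue=(282,151),green=(312,154)),"side":dict(amber=(316,194),blue=(319,210),green=(323,228))}
for n in ["top","side"]:
    im=cv2.imread(f"pics/{n}0.png");d=np.load(f"pics/{n}0.npy");p=env.camera_params(n);P=cloud(p,d)
    for c,(u,v) in reg[n].items():
        roi=np.zeros(d.shape,bool);roi[v-22:v+22,u-22:u+22]=1
        Q=P[roi&(P[...,2]>0.045)&(P[...,2]<.07)]
        c0=Q[Q[:,2]>np.percentile(Q[:,2],90)-.006]
        print(n,c,R(cv2.minEnclosingCircle(np.float32(c0[:,:2]*1000))[0]),"r",R(cv2.minEnclosingCircle(np.float32(c0[:,:2]*1000))[1]),R(c0.mean(0)),len(c0))
    for c,(u,v) in lin[n].items():
        m=mask(im,c);l,lab,st,ce=cv2.connectedComponentsWithStats(m)
        k=lab[v,u];ct=cv2.findContours(np.uint8(lab==k),0,1)[0][0].reshape(-1,2)
        r=cv2.minAreaRect(np.float32(ray(p,ct,.006)*1000));print(n,"liner",c,k,r)
    print(n,"cutter h");m=(P[...,2]>.008)&(P[...,2]<.03)
    b=im.max(2)<70
    u,v=((429,231) if n=="top" else (265,334));roi=np.zeros(d.shape,bool);roi[v-50:v+50,u-50:u+50]=1
    q=P[m&roi];r=cv2.minAreaRect(np.float32(q[:,:2]*1000));print(r,len(q))
    Q=P[b&roi&m];print("black",cv2.minAreaRect(np.float32(Q[:,:2]*1000)))
    q=P[(P[...,2]>.036)&(P[...,2]<.06)&(P[...,1]>.05)&(P[...,1]<.28)&(P[...,0]>.55)&(P[...,0]<.78)];
    print("clip high",len(q),R(q.min(0)),R(q.max(0)),R(q.mean(0)))
E
```

```text
top red [468.5701, 51.9651] r 19.2974 [0.4687, 0.0518, 0.0552] 262
top green [459.1097, -49.1655] r 19.2139 [0.4588, -0.049, 0.0557] 258
top amber [449.4074, -206.7666] r 19.2323 [0.4491, -0.2064, 0.0555] 264
top blue [439.7452, 198.5061] r 19.2456 [0.4395, 0.1986, 0.0553] 261
top liner amber 25 ((641.6149291992188, 41.55535888671875), (57.06464385986328, 53.83107376098633), 82.00391387939453)
top liner blue 1 ((632.1056518554688, -24.061311721801758), (56.131134033203125, 53.343238830566406), 81.91929626464844)
top liner green 1 ((622.717041015625, -89.10395050048828), (55.754310607910156, 52.55622100830078), 82.18629455566406)
top cutter h
((444.4273376464844, -339.44580078125), (148.62632751464844, 17.954402923583984), 1.8378138542175293) 524
black ((436.76617431640625, -339.6916198730469), (133.29612731933594, 17.954402923583984), 1.8378138542175293)
clip high 134 [0.6064, 0.0549, 0.0361] [0.7797, 0.1611, 0.0554] [0.6569, 0.1409, 0.0461]
side red [470.4655, 11.47] r 60.9378 [0.4665, 0.0211, 0.0556] 190
side green [459.3885, -48.3924] r 20.3322 [0.4599, -0.0506, 0.0554] 157
side amber [449.6877, -206.1978] r 19.7966 [0.4503, -0.2078, 0.0553] 239
side blue [447.0367, 140.001] r 79.1114 [0.4271, 0.1708, 0.0554] 137
side liner amber 28 ((643.158935546875, 55.82176208496094), (35.26969528198242, 54.21970748901367), 79.35285949707031)
side liner blue 3 ((633.1558837890625, -14.525959014892578), (30.27334976196289, 53.46113967895508), 85.30101013183594)
side liner green 0 ((597.676025390625, 1219.4188232421875), (3485.017822265625, 4999.630859375), 76.13340759277344)
side cutter h
((441.7880859375, -285.3333740234375), (148.8419952392578, 127.54291534423828), 3.128162384033203) 752
black ((437.4703674316406, -340.4765319824219), (133.61740112304688, 18.030908584594727), 2.880502700805664)
clip high 110 [0.6077, 0.1172, 0.036] [0.7005, 0.1624, 0.0537] [0.6535, 0.1414, 0.0451]
```

```bash
python3 - <<'E'
import cv2,numpy as np
a=cv2.imread("pics/top0.png")
c=cv2.resize(a[100:290,150:450],None,fx=2.6,fy=2.6,interpolation=cv2.INTER_CUBIC);cv2.imwrite("pics/crop.png",c)
E
```

```text
(no output)
```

View pics/crop.png

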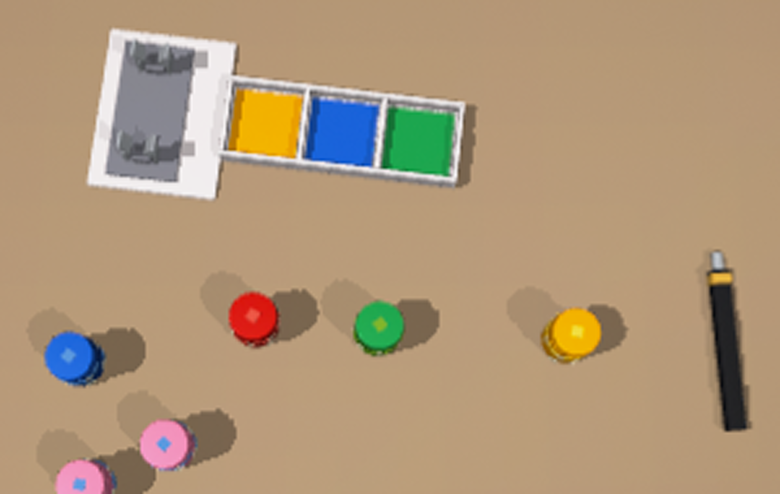

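The crop confirms the picks: blue, green and amber pots, and the black cutter with its brass band. Liner order is amber, blue, green going away from the clip. I'll take the pots with tool y along the caddy's x.

```bash
cat >go.py <<'E'
import sys
from bench import env
from h import *
from scipy.spatial.transform import Rotation as Ro
def go(x,y,z,th):
    s=env.get_state();R=Ro.from_quat(s["tcp_rot"]).as_matrix();t0=np.degrees(np.arctan2(R[1,1],R[0,1]))
    d=R.T@(np.array([x,y,z])-s["tool_pos"])/.03
    print("units",np.round(d,2),"tw",round((t0-th)/5,2),"th",round(t0,2),"tiltz",np.round(R[:,2],3),"pos",np.round(s["tool_pos"],4),"open",round(float(s["opening"]),3),"F",np.round(s["ft_force"],2),"t",round(float(s["t"]),2))
if __name__=="__main__": go(*map(float,sys.argv[1:5]))
E
```

>>> send_rows(moves=[{"xyz": [0, 0, 0], "twist": [0, 0, 1]}, {"xyz": [0, 0, 0], "twist": [0, 0, 1]}, {"xyz": [0, 0, 0], "twist": [0, 0, 1]}, {"xyz": [0, 0, 0], "twist": [0, 0, 1]}, {"xyz": [0, 0, 0], "twist": [0, 0, 1]}, {"xyz": [0, 0, 0], "twist": [0, 0, 1]}, {"xyz": [0, 0, 0], "twist": [0, 0, 1]}, {"xyz": [0, 0, 0], "twist": [0, 0, 1]}], jaw=-1, grip_force=15)

```text
t: 0.77
tool_pos: [0.1645, 0.5247, 0.2051]
tcp_rot: [0.482, 0.876, -0.0, 0.0]
ft_force: [-0.2, 1.0, 0.6]
opening: 1.001
gripper_force: 0.0
```

>>> send_rows(moves=[{"xyz": [0, 0, 0], "twist": [0, 0, 1]}, {"xyz": [0, 0, 0], "twist": [0, 0, 1]}, {"xyz": [0, 0, 0], "twist": [0, 0, 1]}, {"xyz": [0, 0, 0], "twist": [0, 0, 1]}, {"xyz": [0, 0, 0], "twist": [0, 0, 1]}, {"xyz": [0, 0, 0], "twist": [0, 0, 1]}, {"xyz": [0, 0, 0], "twist": [0, 0, 1]}, {"xyz": [0, 0, 0], "twist": [0, 0, 1]}])

```text
t: 1.43
tool_pos: [0.1645, 0.5247, 0.2051]
tcp_rot: [0.753, 0.658, -0.0, 0.0]
ft_force: [-0.1, 0.9, -0.4]
opening: 0.999
gripper_force: 0.0
```

```bash
python3 go.py .4395 .1985 .15 -8.2
```

```text
units [-9.55 10.53  1.84] tw 0.11 th -7.65 tiltz [-0.    -0.001 -1.   ] pos [0.1645 0.5247 0.2051] open 0.999 F [-0.12  0.87 -0.38] t 1.43
```

>>> send_rows(moves=[{"xyz": [-0.68, 0.75, 0.13], "twist": [0, 0, 0.1]}, {"xyz": [-0.68, 0.75, 0.13], "twist": [0, 0, 0]}, {"xyz": [-0.68, 0.75, 0.13], "twist": [0, 0, 0]}, {"xyz": [-0.68, 0.75, 0.13], "twist": [0, 0, 0]}, {"xyz": [-0.68, 0.75, 0.13], "twist": [0, 0, 0]}, {"xyz": [-0.68, 0.75, 0.13], "twist": [0, 0, 0]}, {"xyz": [-0.68, 0.75, 0.13], "twist": [0, 0, 0]}])

```text
t: 2.02
tool_pos: [0.3016, 0.3605, 0.1778]
tcp_rot: [0.754, 0.657, -0.0, 0.0]
ft_force: [0.4, 0.9, 0.3]
opening: 0.999
gripper_force: 0.0
```

>>> send_rows(moves=[{"xyz": [-0.68, 0.75, 0.13], "twist": [0, 0, 0]}, {"xyz": [-0.68, 0.75, 0.13], "twist": [0, 0, 0]}, {"xyz": [-0.68, 0.75, 0.13], "twist": [0, 0, 0]}, {"xyz": [-0.68, 0.75, 0.13], "twist": [0, 0, 0]}, {"xyz": [-0.68, 0.75, 0.13], "twist": [0, 0, 0]}, {"xyz": [-0.68, 0.75, 0.13], "twist": [0, 0, 0]}, {"xyz": [-0.68, 0.75, 0.13], "twist": [0, 0, 0]}, {"xyz": [0, 0, 0], "twist": [0, 0, 0]}])

```text
t: 2.68
tool_pos: [0.4393, 0.1955, 0.1499]
tcp_rot: [0.755, 0.655, -0.001, 0.0]
ft_force: [0.1, -0.1, -0.4]
opening: 0.998
gripper_force: 0.0
```

```bash
python3 go.py .4395 .1985 .022 -8.2; python3 - <<'E'
from bench import env
from h import *
p=env.camera_params("wrist");im,d=env.grab_frame("wrist");cv2.imwrite("pics/w1.png",im);P=cloud(p,d)
m=mask(im,"blue")>0
Q=P[m&(P[...,2]>.045)&(P[...,2]<.062)]
print(len(Q),Q.mean(0) if len(Q) else 0, cv2.minEnclosingCircle(np.float32(Q[:,:2])) if len(Q) else 0)
E
```

```text
units [ 0.1  -0.01  4.26] tw 0.02 th -8.09 tiltz [-0.001 -0.001 -1.   ] pos [0.4393 0.1955 0.1499] open 0.998 F [ 0.1  -0.15 -0.37] t 2.68
1751 [0.43856312 0.20187979 0.05338044] ((0.43838047981262207, 0.20116183161735535), 0.019129017367959023)
```

View pics/w1.png

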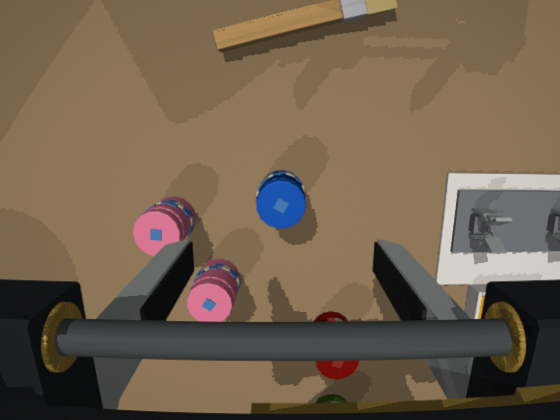

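The wrist view shows the blue pot at (280,200), with both pinks clear of the finger paths.

>>> send_rows(moves=[{"xyz": [0.14, 0, 0.85], "twist": [0, 0, 0]}, {"xyz": [0, 0, 0.85], "twist": [0, 0, 0]}, {"xyz": [0, 0, 0.85], "twist": [0, 0, 0]}, {"xyz": [0, 0, 0.85], "twist": [0, 0, 0]}, {"xyz": [0, 0, 0.85], "twist": [0, 0, 0]}, {"xyz": [0, 0, 0], "twist": [0, 0, 0]}])

```text
t: 3.23
tool_pos: [0.4352, 0.2027, 0.0195]
tcp_rot: [0.754, 0.657, -0.003, -0.001]
ft_force: [-0.2, -1.0, -0.2]
opening: 1.003
gripper_force: 0.0
```

>>> send_rows(moves=[{"xyz": [0, 0, 0], "twist": [0, 0, 0]}, {"xyz": [0, 0, 0], "twist": [0, 0, 0]}, {"xyz": [0, 0, 0], "twist": [0, 0, 0]}, {"xyz": [0, 0, 0], "twist": [0, 0, 0]}, {"xyz": [0, 0, 0], "twist": [0, 0, 0]}, {"xyz": [0, 0, 0], "twist": [0, 0, 0]}, {"xyz": [0, 0, 0], "twist": [0, 0, 0]}, {"xyz": [0, 0, 0], "twist": [0, 0, 0]}], jaw=1, grip_force=15)

```text
t: 3.9
tool_pos: [0.4381, 0.2029, 0.0235]
tcp_rot: [0.754, 0.657, 0.0, 0.0]
ft_force: [-0.3, 0.4, 0.8]
opening: 0.471
gripper_force: 0.0
```

>>> send_rows(moves=[{"xyz": [0, 0, 0], "twist": [0, 0, 0]}, {"xyz": [0, 0, 0], "twist": [0, 0, 0]}, {"xyz": [0, 0, 0], "twist": [0, 0, 0]}, {"xyz": [0, 0, 0], "twist": [0, 0, 0]}])

```text
t: 4.23
tool_pos: [0.4381, 0.2029, 0.0234]
tcp_rot: [0.754, 0.657, 0.0, 0.0]
ft_force: [-0.4, 0.2, 3.3]
opening: 0.417
gripper_force: 15.0
```

>>> send_rows(moves=[{"xyz": [0, 0, -0.2], "twist": [0, 0, 0]}, {"xyz": [0, 0, -0.6], "twist": [0, 0, 0]}, {"xyz": [0, 0, -0.8], "twist": [0, 0, 0]}, {"xyz": [0, 0, -0.8], "twist": [0, 0, 0]}, {"xyz": [0, 0, -0.4], "twist": [0, 0, 0]}, {"xyz": [0, 0, 0], "twist": [0, 0, 0]}])

```text
t: 4.73
tool_pos: [0.4391, 0.2034, 0.1101]
tcp_rot: [0.754, 0.657, 0.002, 0.001]
ft_force: [-0.2, -0.1, -0.9]
opening: 0.417
gripper_force: 15.0
```

```bash
python3 go.py .630 -.024 .107 -8.2
```

```text
units [-6.63  7.34  0.12] tw 0.06 th -7.9 tiltz [ 0.004  0.002 -1.   ] pos [0.4391 0.2034 0.1101] open 0.417 F [-0.18 -0.09 -0.92] t 4.73
```

>>> send_rows(moves=[{"xyz": [-0.3, 0.33, 0], "twist": [0, 0, 0]}, {"xyz": [-0.7, 0.8, 0], "twist": [0, 0, 0]}, {"xyz": [-0.7, 0.8, 0], "twist": [0, 0, 0]}, {"xyz": [-0.7, 0.8, 0], "twist": [0, 0, 0]}, {"xyz": [-0.7, 0.8, 0], "twist": [0, 0, 0]}, {"xyz": [-0.7, 0.8, 0], "twist": [0, 0, 0]}, {"xyz": [-0.7, 0.8, 0], "twist": [0, 0, 0]}, {"xyz": [-0.7, 0.8, 0], "twist": [0, 0, 0]}])

```text
t: 5.4
tool_pos: [0.5931, 0.0225, 0.106]
tcp_rot: [0.754, 0.657, -0.001, -0.001]
ft_force: [0.5, 0.7, -2.3]
opening: 0.421
gripper_force: 15.0
```

>>> send_rows(moves=[{"xyz": [-0.7, 0.8, 0], "twist": [0, 0, 0]}, {"xyz": [-0.5, 0.5, 0], "twist": [0, 0, 0]}, {"xyz": [-0.2, 0.2, 0], "twist": [0, 0, 0]}, {"xyz": [0, 0, 0], "twist": [0, 0, 0]}, {"xyz": [0, 0, 0], "twist": [0, 0, 0]}, {"xyz": [0, 0, 0], "twist": [0, 0, 0]}])

```text
t: 5.9
tool_pos: [0.6308, -0.0227, 0.107]
tcp_rot: [0.754, 0.657, -0.0, -0.0]
ft_force: [1.2, -1.5, -1.6]
opening: 0.424
gripper_force: 15.0
```

```bash
python3 go.py .630 -.024 .032 -8.2; python3 - <<'E'
from bench import env
from h import *
p=env.camera_params("wrist");im,d=env.grab_frame("wrist");cv2.imwrite("pics/w2.png",im)
for c in ["amber","blue","green"]:
    m=mask(im,c);l,lab,st,ce=cv2.connectedComponentsWithStats(m)
    for k in range(1,l):
        if st[k,4]>300:
            ct=cv2.findContours(np.uint8(lab==k),0,1)[0][0].reshape(-1,2)
            print(c,st[k],cv2.minAreaRect(np.float32(ray(p,ct,.006)*1000)))
P=cloud(p,d);q=P[(P[...,2]>.036)&(P[...,2]<.056)&(P[...,1]>.1)&(P[...,1]<.2)&(P[...,0]>.58)&(P[...,0]<.73)]
print(len(q),q.min(0),q.max(0))
E
```

```text
units [-0.05 -0.02  2.5 ] tw 0.07 th -7.85 tiltz [-0.001  0.    -1.   ] pos [ 0.6308 -0.0227  0.107 ] open 0.424 F [ 1.17 -1.46 -1.58] t 5.9
amber [ 244   83   79   79 5978] ((639.9636840820312, 43.15150833129883), (57.068538665771484, 57.00452423095703), 81.88200378417969)
amber [526 100  20  24 331] ((835.984130859375, 28.005725860595703), (15.377784729003906, 16.797931671142578), 14.612494468688965)
amber [351 390 157  23 935] ((745.22265625, -227.06060791015625), (19.413700103759766, 154.2223358154297), 82.25599670410156)
blue [ 246  173   74   69 3784] ((630.6444702148438, -21.243215560913086), (54.77372360229492, 56.52444076538086), 82.1507339477539)
blue [ 240  223   87   99 6179] ((623.6279296875, -76.77574157714844), (87.20152282714844, 71.3440170288086), 82.1927261352539)
green [  27  260   53   53 1877] ((423.52197265625, -62.809513092041016), (52.08007049560547, 45.32494354248047), 64.48702239990234)Traceback (most recent call last):
  File "<stdin>", line 11, in <module>
    return umr_minimum(a, axis, None, out, keepdims, initial, where)
ValueError: zero-size array to reduction operation minimum which has no identity
```

View pics/w2.png

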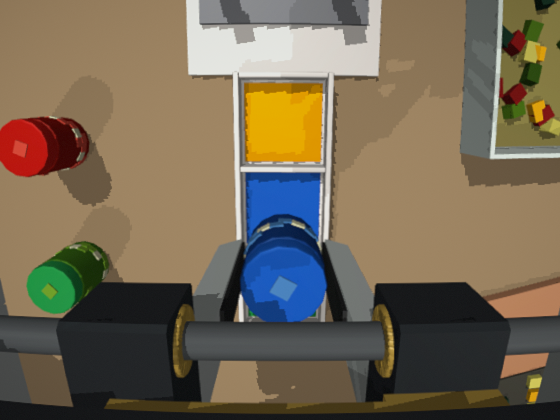

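Held blue is centred over its bay. The wrist view gives amber liner (0.640, 0.043), blue (0.6305, -0.022), so green is about (0.621, -0.0876) and the clip about (0.654, 0.142).

>>> send_rows(moves=[{"xyz": [0, 0, 0.4], "twist": [0, 0, 0]}, {"xyz": [0, 0, 0.6], "twist": [0, 0, 0]}, {"xyz": [0, 0, 0.6], "twist": [0, 0, 0]}, {"xyz": [0, 0, 0.5], "twist": [0, 0, 0]}, {"xyz": [0, 0, 0.3], "twist": [0, 0, 0]}, {"xyz": [0, 0, 0.1], "twist": [0, 0, 0]}, {"xyz": [0, 0, 0], "twist": [0, 0, 0]}, {"xyz": [0, 0, 0], "twist": [0, 0, 0]}])

```text
t: 6.62
tool_pos: [0.6319, -0.0237, 0.033]
tcp_rot: [0.754, 0.657, 0.0, 0.0]
ft_force: [0.8, -0.4, -0.7]
opening: 0.42
gripper_force: 15.0
```

```bash
python3 go.py .630 -.024 .0295 -8.2
```

```text
units [-0.02 -0.06  0.12] tw 0.06 th -7.89 tiltz [ 0.001 -0.    -1.   ] pos [ 0.6319 -0.0237  0.033 ] open 0.42 F [ 0.85 -0.4  -0.66] t 6.62
```

>>> send_rows(moves=[{"xyz": [0, 0, 0.06], "twist": [0, 0, 0]}, {"xyz": [0, 0, 0.06], "twist": [0, 0, 0]}, {"xyz": [0, 0, 0], "twist": [0, 0, 0]}, {"xyz": [0, 0, 0], "twist": [0, 0, 0]}, {"xyz": [0, 0, 0], "twist": [0, 0, 0]}])

```text
t: 7.03
tool_pos: [0.6321, -0.0239, 0.0294]
tcp_rot: [0.754, 0.657, 0.001, 0.001]
ft_force: [1.5, -0.3, 3.8]
opening: 0.423
gripper_force: 15.0
```

>>> send_rows(moves=[{"xyz": [0, 0, 0], "twist": [0, 0, 0]}, {"xyz": [0, 0, 0], "twist": [0, 0, 0]}, {"xyz": [0, 0, 0], "twist": [0, 0, 0]}, {"xyz": [0, 0, 0], "twist": [0, 0, 0]}, {"xyz": [0, 0, 0], "twist": [0, 0, 0]}, {"xyz": [0, 0, 0], "twist": [0, 0, 0]}, {"xyz": [0, 0, 0], "twist": [0, 0, 0]}, {"xyz": [0, 0, 0], "twist": [0, 0, 0]}], jaw=-1)

```text
t: 7.7
tool_pos: [0.6316, -0.0239, 0.0287]
tcp_rot: [0.754, 0.657, -0.0, -0.0]
ft_force: [0.2, -0.7, 0.7]
opening: 0.953
gripper_force: 0.0
```

>>> send_rows(moves=[{"xyz": [0, 0, -0.3], "twist": [0, 0, 0]}, {"xyz": [0, 0, -0.8], "twist": [0, 0, 0]}, {"xyz": [0, 0, -0.9], "twist": [0, 0, 0]}, {"xyz": [0, 0, -0.9], "twist": [0, 0, 0]}, {"xyz": [0, 0, -0.9], "twist": [0, 0, 0]}, {"xyz": [0, 0, -0.4], "twist": [0, 0, 0]}, {"xyz": [0, 0, 0], "twist": [0, 0, 0]}])

```text
t: 8.28
tool_pos: [0.6327, -0.0239, 0.1582]
tcp_rot: [0.754, 0.657, 0.002, 0.002]
ft_force: [1.0, -0.8, 0.4]
opening: 1.0
gripper_force: 0.0
```

```bash
python3 go.py .4585 -.048 .13 -8.2
```

```text
units [-1.59 -5.65  0.91] tw 0.06 th -7.91 tiltz [ 0.005 -0.001 -1.   ] pos [ 0.6327 -0.0239  0.1582] open 1.0 F [ 1.02 -0.81  0.44] t 8.28
```

>>> send_rows(moves=[{"xyz": [-0.23, -0.8, 0.1], "twist": [0, 0, 0]}, {"xyz": [-0.23, -0.8, 0.1], "twist": [0, 0, 0]}, {"xyz": [-0.23, -0.8, 0.1], "twist": [0, 0, 0]}, {"xyz": [-0.23, -0.8, 0.1], "twist": [0, 0, 0]}, {"xyz": [-0.23, -0.8, 0.1], "twist": [0, 0, 0]}, {"xyz": [-0.23, -0.8, 0.1], "twist": [0, 0, 0]}, {"xyz": [-0.21, -0.8, 0.1], "twist": [0, 0, 0]}, {"xyz": [0, 0, 0], "twist": [0, 0, 0]}])

```text
t: 8.95
tool_pos: [0.4546, -0.048, 0.1317]
tcp_rot: [0.754, 0.656, -0.001, -0.002]
ft_force: [-0.5, -0.7, -0.4]
opening: 1.0
gripper_force: 0.0
```

>>> send_rows(moves=[{"xyz": [0, 0, 0], "twist": [0, 0, 0]}, {"xyz": [0, 0, 0], "twist": [0, 0, 0]}])

```text
t: 9.12
tool_pos: [0.4589, -0.048, 0.1333]
tcp_rot: [0.754, 0.657, -0.0, -0.0]
ft_force: [-0.4, 0.7, -0.6]
opening: 0.999
gripper_force: 0.0
```

```bash
python3 go.py .4585 -.048 .0235 -8.2; python3 - <<'E'
from bench import env
from h import *
p=env.camera_params("wrist");im,d=env.grab_frame("wrist");cv2.imwrite("pics/w3.png",im);P=cloud(p,d)
for c in ["green","red"]:
    Q=P[(mask(im,c)>0)&(P[...,2]>.045)&(P[...,2]<.062)]
    print(c,len(Q),cv2.minEnclosingCircle(np.float32(Q[:,:2])) if len(Q) else 0)
E
```

```text
units [-0.   -0.01  3.66] tw 0.06 th -7.91 tiltz [-0.  0. -1.] pos [ 0.4589 -0.048   0.1333] open 0.999 F [-0.37  0.7  -0.57] t 9.12
green 1870 ((0.45778846740722656, -0.04703963175415993), 0.019117571413517)
red 2627 ((0.4673214256763458, 0.05366837978363037), 0.019433552399277687)
```

>>> send_rows(moves=[{"xyz": [0.02, -0.03, 0.7], "twist": [0, 0, 0]}, {"xyz": [0, 0, 0.9], "twist": [0, 0, 0]}, {"xyz": [0, 0, 0.9], "twist": [0, 0, 0]}, {"xyz": [0, 0, 0.8], "twist": [0, 0, 0]}, {"xyz": [0, 0, 0.35], "twist": [0, 0, 0]}, {"xyz": [0, 0, 0], "twist": [0, 0, 0]}, {"xyz": [0, 0, 0], "twist": [0, 0, 0]}])

```text
t: 9.75
tool_pos: [0.4583, -0.0472, 0.0245]
tcp_rot: [0.754, 0.657, -0.0, -0.0]
ft_force: [0.6, 0.1, 0.1]
opening: 0.998
gripper_force: 0.0
```

>>> send_rows(moves=[{"xyz": [0, 0, 0], "twist": [0, 0, 0]}, {"xyz": [0, 0, 0], "twist": [0, 0, 0]}, {"xyz": [0, 0, 0], "twist": [0, 0, 0]}, {"xyz": [0, 0, 0], "twist": [0, 0, 0]}, {"xyz": [0, 0, 0], "twist": [0, 0, 0]}, {"xyz": [0, 0, 0], "twist": [0, 0, 0]}, {"xyz": [0, 0, 0], "twist": [0, 0, 0]}, {"xyz": [0, 0, 0], "twist": [0, 0, 0]}], jaw=1, grip_force=15)

```text
t: 10.42
tool_pos: [0.4578, -0.0473, 0.0243]
tcp_rot: [0.754, 0.657, 0.0, -0.0]
ft_force: [0.7, -0.3, -0.1]
opening: 0.468
gripper_force: 0.0
```

>>> send_rows(moves=[{"xyz": [0, 0, 0], "twist": [0, 0, 0]}, {"xyz": [0, 0, 0], "twist": [0, 0, 0]}, {"xyz": [0, 0, 0], "twist": [0, 0, 0]}, {"xyz": [0, 0, 0], "twist": [0, 0, 0]}])

```text
t: 10.75
tool_pos: [0.4578, -0.0473, 0.0242]
tcp_rot: [0.754, 0.657, -0.0, -0.0]
ft_force: [-0.5, 0.1, 1.1]
opening: 0.423
gripper_force: 15.0
```

>>> send_rows(moves=[{"xyz": [0, 0, -0.2], "twist": [0, 0, 0]}, {"xyz": [0, 0, -0.6], "twist": [0, 0, 0]}, {"xyz": [0, 0, -0.8], "twist": [0, 0, 0]}, {"xyz": [0, 0, -0.8], "twist": [0, 0, 0]}, {"xyz": [0, 0, -0.6], "twist": [0, 0, 0]}, {"xyz": [0, 0, 0], "twist": [0, 0, 0]}])

```text
t: 11.25
tool_pos: [0.4593, -0.0475, 0.1178]
tcp_rot: [0.754, 0.657, 0.002, 0.002]
ft_force: [0.2, -0.7, -0.8]
opening: 0.426
gripper_force: 15.0
```

```bash
python3 go.py .621 -.088 .107 -8.2
```

```text
units [-0.6   5.52  0.39] tw 0.06 th -7.9 tiltz [ 0.005 -0.001 -1.   ] pos [ 0.4593 -0.0475  0.1178] open 0.426 F [ 0.17 -0.7  -0.83] t 11.25
```

>>> send_rows(moves=[{"xyz": [-0.05, 0.4, 0], "twist": [0, 0, 0]}, {"xyz": [-0.1, 0.8, 0], "twist": [0, 0, 0]}, {"xyz": [-0.1, 0.9, 0], "twist": [0, 0, 0]}, {"xyz": [-0.1, 0.9, 0], "twist": [0, 0, 0]}, {"xyz": [-0.1, 0.9, 0], "twist": [0, 0, 0]}, {"xyz": [-0.1, 0.8, 0], "twist": [0, 0, 0]}, {"xyz": [-0.1, 0.55, 0], "twist": [0, 0, 0]}, {"xyz": [0, 0.25, 0], "twist": [0, 0, 0]}])

```text
t: 11.92
tool_pos: [0.6195, -0.0899, 0.1128]
tcp_rot: [0.754, 0.656, -0.0, -0.0]
ft_force: [-0.6, 0.5, -0.9]
opening: 0.421
gripper_force: 15.0
```

>>> send_rows(moves=[{"xyz": [0, 0, 0.3], "twist": [0, 0, 0]}, {"xyz": [0, 0, 0.5], "twist": [0, 0, 0]}, {"xyz": [0, 0, 0.5], "twist": [0, 0, 0]}, {"xyz": [0, 0, 0.4], "twist": [0, 0, 0]}, {"xyz": [0, 0, 0], "twist": [0, 0, 0]}, {"xyz": [0, 0, 0], "twist": [0, 0, 0]}])

```text
t: 12.42
tool_pos: [0.6179, -0.089, 0.0627]
tcp_rot: [0.754, 0.657, -0.0, -0.001]
ft_force: [-0.3, -0.5, -0.8]
opening: 0.422
gripper_force: 15.0
```

```bash
python3 go.py .621 -.088 .030 -8.2
```

```text
units [0.05 0.1  1.09] tw 0.06 th -7.9 tiltz [-0.001  0.    -1.   ] pos [ 0.6179 -0.089   0.0627] open 0.422 F [-0.28 -0.54 -0.82] t 12.42
```

>>> send_rows(moves=[{"xyz": [0.03, 0.07, 0.3], "twist": [0, 0, 0]}, {"xyz": [0, 0, 0.3], "twist": [0, 0, 0]}, {"xyz": [0, 0, 0.24], "twist": [0, 0, 0]}, {"xyz": [0, 0, 0.12], "twist": [0, 0, 0]}, {"xyz": [0, 0, 0.07], "twist": [0, 0, 0]}, {"xyz": [0, 0, 0.06], "twist": [0, 0, 0]}, {"xyz": [0, 0, 0], "twist": [0, 0, 0]}, {"xyz": [0, 0, 0], "twist": [0, 0, 0]}])

```text
t: 13.08
tool_pos: [0.6209, -0.0887, 0.0308]
tcp_rot: [0.754, 0.657, 0.0, 0.0]
ft_force: [-0.2, 0.6, -0.7]
opening: 0.42
gripper_force: 15.0
```

>>> send_rows(moves=[{"xyz": [0, 0, 0.03], "twist": [0, 0, 0]}, {"xyz": [0, 0, 0], "twist": [0, 0, 0]}, {"xyz": [0, 0, 0], "twist": [0, 0, 0]}])

```text
t: 13.33
tool_pos: [0.621, -0.0887, 0.0303]
tcp_rot: [0.754, 0.657, 0.0, 0.0]
ft_force: [-1.8, 0.3, 5.7]
opening: 0.421
gripper_force: 15.0
```

>>> send_rows(moves=[{"xyz": [0, 0, 0], "twist": [0, 0, 0]}, {"xyz": [0, 0, 0], "twist": [0, 0, 0]}, {"xyz": [0, 0, 0], "twist": [0, 0, 0]}, {"xyz": [0, 0, 0], "twist": [0, 0, 0]}, {"xyz": [0, 0, 0], "twist": [0, 0, 0]}, {"xyz": [0, 0, 0], "twist": [0, 0, 0]}, {"xyz": [0, 0, 0], "twist": [0, 0, 0]}, {"xyz": [0, 0, 0], "twist": [0, 0, 0]}], jaw=-1)

```text
t: 14.0
tool_pos: [0.6207, -0.0887, 0.0296]
tcp_rot: [0.754, 0.657, -0.0, -0.0]
ft_force: [-0.2, -0.5, 0.5]
opening: 0.948
gripper_force: 0.0
```

>>> send_rows(moves=[{"xyz": [0, 0, -0.3], "twist": [0, 0, 0]}, {"xyz": [0, 0, -0.8], "twist": [0, 0, 0]}, {"xyz": [0, 0, -0.9], "twist": [0, 0, 0]}, {"xyz": [0, 0, -0.9], "twist": [0, 0, 0]}, {"xyz": [0, 0, -0.9], "twist": [0, 0, 0]}, {"xyz": [0, 0, 0], "twist": [0, 0, 0]}])

```text
t: 14.5
tool_pos: [0.6228, -0.0891, 0.1503]
tcp_rot: [0.754, 0.657, 0.003, 0.003]
ft_force: [0.8, 0.3, 0.4]
opening: 1.0
gripper_force: 0.0
```

```bash
python3 go.py .449 -.205 .13 -8.2
```

```text
units [-4.62 -5.21  0.63] tw 0.06 th -7.91 tiltz [ 0.009 -0.002 -1.   ] pos [ 0.6228 -0.0891  0.1503] open 1.0 F [0.8  0.28 0.44] t 14.5
```

>>> send_rows(moves=[{"xyz": [-0.66, -0.74, 0.1], "twist": [0, 0, 0]}, {"xyz": [-0.66, -0.74, 0.1], "twist": [0, 0, 0]}, {"xyz": [-0.66, -0.74, 0.1], "twist": [0, 0, 0]}, {"xyz": [-0.66, -0.74, 0.1], "twist": [0, 0, 0]}, {"xyz": [-0.66, -0.74, 0.1], "twist": [0, 0, 0]}, {"xyz": [-0.66, -0.74, 0.1], "twist": [0, 0, 0]}, {"xyz": [-0.66, -0.74, 0.1], "twist": [0, 0, 0]}, {"xyz": [0, 0, 0], "twist": [0, 0, 0]}])

```text
t: 15.17
tool_pos: [0.4446, -0.2063, 0.1225]
tcp_rot: [0.755, 0.656, -0.0, -0.0]
ft_force: [0.1, 0.2, -0.3]
opening: 0.997
gripper_force: 0.0
```

>>> send_rows(moves=[{"xyz": [0, 0, 0], "twist": [0, 0, 0]}, {"xyz": [0, 0, 0], "twist": [0, 0, 0]}])

```text
t: 15.33
tool_pos: [0.4483, -0.2046, 0.1232]
tcp_rot: [0.754, 0.657, 0.0, 0.0]
ft_force: [-0.0, -0.2, 0.5]
opening: 1.002
gripper_force: 0.0
```

```bash
python3 go.py .449 -.205 .0235 -8.2; python3 - <<'E'
from bench import env
from h import *
p=env.camera_params("wrist");im,d=env.grab_frame("wrist");cv2.imwrite("pics/w4.png",im);P=cloud(p,d)
for c in ["amber"]:
    Q=P[(mask(im,c)>0)&(P[...,2]>.045)&(P[...,2]<.062)]
    print(c,len(Q),cv2.minEnclosingCircle(np.float32(Q[:,:2])) if len(Q) else 0)
E
```

```text
units [-0.01  0.02  3.32] tw 0.06 th -7.92 tiltz [ 0.001 -0.    -1.   ] pos [ 0.4483 -0.2046  0.1232] open 1.002 F [-0.05 -0.23  0.52] t 15.33
amber 2306 ((0.448616087436676, -0.2044721245765686), 0.019437624141573906)
```

>>> send_rows(moves=[{"xyz": [0, 0, 0.6], "twist": [0, 0, 0]}, {"xyz": [0, 0, 0.8], "twist": [0, 0, 0]}, {"xyz": [0, 0, 0.8], "twist": [0, 0, 0]}, {"xyz": [0, 0, 0.7], "twist": [0, 0, 0]}, {"xyz": [0, 0, 0.4], "twist": [0, 0, 0]}, {"xyz": [0, 0, 0], "twist": [0, 0, 0]}, {"xyz": [0, 0, 0], "twist": [0, 0, 0]}])

```text
t: 15.97
tool_pos: [0.4482, -0.2041, 0.0236]
tcp_rot: [0.754, 0.657, -0.0, -0.0]
ft_force: [0.5, -0.1, 1.0]
opening: 1.003
gripper_force: 0.0
```

>>> send_rows(moves=[{"xyz": [0, 0, 0], "twist": [0, 0, 0]}, {"xyz": [0, 0, 0], "twist": [0, 0, 0]}, {"xyz": [0, 0, 0], "twist": [0, 0, 0]}, {"xyz": [0, 0, 0], "twist": [0, 0, 0]}, {"xyz": [0, 0, 0], "twist": [0, 0, 0]}, {"xyz": [0, 0, 0], "twist": [0, 0, 0]}, {"xyz": [0, 0, 0], "twist": [0, 0, 0]}, {"xyz": [0, 0, 0], "twist": [0, 0, 0]}], jaw=1)

```text
t: 16.63
tool_pos: [0.4478, -0.2046, 0.0237]
tcp_rot: [0.754, 0.657, 0.0, 0.0]
ft_force: [1.0, 0.9, 0.2]
opening: 0.465
gripper_force: 0.0
```

>>> send_rows(moves=[{"xyz": [0, 0, 0], "twist": [0, 0, 0]}, {"xyz": [0, 0, 0], "twist": [0, 0, 0]}, {"xyz": [0, 0, 0], "twist": [0, 0, 0]}, {"xyz": [0, 0, 0], "twist": [0, 0, 0]}])

```text
t: 16.97
tool_pos: [0.4478, -0.2046, 0.0237]
tcp_rot: [0.754, 0.657, 0.0, 0.0]
ft_force: [-0.2, -1.2, 0.2]
opening: 0.421
gripper_force: 15.0
```

>>> send_rows(moves=[{"xyz": [0, 0, -0.2], "twist": [0, 0, 0]}, {"xyz": [0, 0, -0.6], "twist": [0, 0, 0]}, {"xyz": [0, 0, -0.8], "twist": [0, 0, 0]}, {"xyz": [0, 0, -0.8], "twist": [0, 0, 0]}, {"xyz": [0, 0, -0.8], "twist": [0, 0, 0]}, {"xyz": [0, 0, -0.8], "twist": [0, 0, 0]}, {"xyz": [0, 0, 0], "twist": [0, 0, 0]}])

```text
t: 17.55
tool_pos: [0.4493, -0.2054, 0.1484]
tcp_rot: [0.754, 0.657, 0.001, 0.003]
ft_force: [-0.0, -0.5, 0.5]
opening: 0.413
gripper_force: 15.0
```

```bash
python3 go.py .640 .043 .145 -8.2
```

```text
units [9.07 5.16 0.12] tw 0.06 th -7.9 tiltz [ 0.006 -0.003 -1.   ] pos [ 0.4493 -0.2054  0.1484] open 0.413 F [-0.01 -0.51  0.51] t 17.55
```

>>> send_rows(moves=[{"xyz": [0.35, 0.2, 0], "twist": [0, 0, 0]}, {"xyz": [0.7, 0.4, 0], "twist": [0, 0, 0]}, {"xyz": [0.85, 0.48, 0], "twist": [0, 0, 0]}, {"xyz": [0.85, 0.48, 0], "twist": [0, 0, 0]}, {"xyz": [0.85, 0.48, 0], "twist": [0, 0, 0]}, {"xyz": [0.85, 0.48, 0], "twist": [0, 0, 0]}, {"xyz": [0.85, 0.48, 0], "twist": [0, 0, 0]}, {"xyz": [0.85, 0.48, 0], "twist": [0, 0, 0]}])

```text
t: 18.22
tool_pos: [0.5769, -0.034, 0.1422]
tcp_rot: [0.754, 0.657, -0.001, -0.001]
ft_force: [-0.1, -0.7, -0.9]
opening: 0.422
gripper_force: 15.0
```

>>> send_rows(moves=[{"xyz": [0.85, 0.48, 0], "twist": [0, 0, 0]}, {"xyz": [0.85, 0.48, 0], "twist": [0, 0, 0]}, {"xyz": [0.7, 0.4, 0], "twist": [0, 0, 0]}, {"xyz": [0.4, 0.25, 0], "twist": [0, 0, 0]}, {"xyz": [0.1, 0.1, 0], "twist": [0, 0, 0]}, {"xyz": [0, 0, 0], "twist": [0, 0, 0]}, {"xyz": [0, 0, 0], "twist": [0, 0, 0]}])

```text
t: 18.8
tool_pos: [0.6387, 0.0427, 0.1427]
tcp_rot: [0.754, 0.657, -0.001, -0.0]
ft_force: [0.2, -0.4, -0.9]
opening: 0.421
gripper_force: 15.0
```

```bash
python3 go.py .640 .043 .030 -8.2; python3 - <<'E'
from bench import env
from h import *
p=env.camera_params("wrist");im,d=env.grab_frame("wrist");cv2.imwrite("pics/w5.png",im);P=cloud(p,d)
q=P[(P[...,2]>.03)&(P[...,2]<.06)&(P[...,1]>.09)&(P[...,1]<.22)&(P[...,0]>.57)&(P[...,0]<.74)]
print(len(q));
for a in (0,1):
    s=q[(q[:,0]>.655)==a]; print(len(s),np.round(s.min(0),4),np.round(s.max(0),4),np.round(s.mean(0),4)) if len(s) else 0
np.save("pics/P5.npy",P)
E
```

```text
units [0.02 0.05 3.76] tw 0.06 th -7.91 tiltz [-0.002 -0.    -1.   ] pos [0.6387 0.0427 0.1427] open 0.421 F [ 0.18 -0.45 -0.94] t 18.8
1254
644 [0.6053 0.1317 0.0301] [0.6233 0.1643 0.0511] [0.615  0.1486 0.0437]
610 [0.6845 0.1207 0.0301] [0.7026 0.1523 0.0511] [0.6935 0.1376 0.0438]
```

View pics/w5.png

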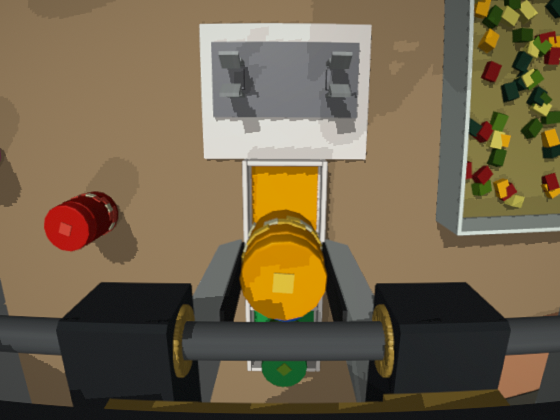

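The wrist view shows amber held over its bay. The clip jaw pairs at (230,78) and (343,78) put the clip centre at (0.654, 0.142), axis -8.2°.

>>> send_rows(moves=[{"xyz": [0, 0.03, 0.4], "twist": [0, 0, 0]}, {"xyz": [0, 0, 0.6], "twist": [0, 0, 0]}, {"xyz": [0, 0, 0.7], "twist": [0, 0, 0]}, {"xyz": [0, 0, 0.7], "twist": [0, 0, 0]}, {"xyz": [0, 0, 0.6], "twist": [0, 0, 0]}, {"xyz": [0, 0, 0.4], "twist": [0, 0, 0]}, {"xyz": [0, 0, 0.2], "twist": [0, 0, 0]}, {"xyz": [0, 0, 0], "twist": [0, 0, 0]}])

```text
t: 19.52
tool_pos: [0.6395, 0.0424, 0.0343]
tcp_rot: [0.754, 0.656, -0.001, -0.001]
ft_force: [-0.5, 1.0, -1.7]
opening: 0.424
gripper_force: 15.0
```

>>> send_rows(moves=[{"xyz": [0, 0, 0.05], "twist": [0, 0, 0]}, {"xyz": [0, 0, 0.05], "twist": [0, 0, 0]}, {"xyz": [0, 0, 0.03], "twist": [0, 0, 0]}, {"xyz": [0, 0, 0], "twist": [0, 0, 0]}, {"xyz": [0, 0, 0], "twist": [0, 0, 0]}])

```text
t: 19.93
tool_pos: [0.6404, 0.0428, 0.0322]
tcp_rot: [0.754, 0.657, 0.0, 0.0]
ft_force: [-0.4, -0.0, -1.1]
opening: 0.424
gripper_force: 15.0
```

>>> send_rows(moves=[{"xyz": [0, 0, 0.05], "twist": [0, 0, 0]}, {"xyz": [0, 0, 0.03], "twist": [0, 0, 0]}, {"xyz": [0, 0, 0], "twist": [0, 0, 0]}, {"xyz": [0, 0, 0], "twist": [0, 0, 0]}])

```text
t: 20.27
tool_pos: [0.6404, 0.0428, 0.0297]
tcp_rot: [0.754, 0.657, 0.0, 0.0]
ft_force: [0.0, 0.3, 3.3]
opening: 0.42
gripper_force: 15.0
```

>>> send_rows(moves=[{"xyz": [0, 0, 0], "twist": [0, 0, 0]}, {"xyz": [0, 0, 0], "twist": [0, 0, 0]}, {"xyz": [0, 0, 0], "twist": [0, 0, 0]}, {"xyz": [0, 0, 0], "twist": [0, 0, 0]}, {"xyz": [0, 0, 0], "twist": [0, 0, 0]}, {"xyz": [0, 0, 0], "twist": [0, 0, 0]}, {"xyz": [0, 0, 0], "twist": [0, 0, 0]}, {"xyz": [0, 0, 0], "twist": [0, 0, 0]}], jaw=-1)

```text
t: 20.93
tool_pos: [0.6402, 0.0428, 0.0293]
tcp_rot: [0.754, 0.657, -0.0, -0.0]
ft_force: [-0.4, 0.9, 0.1]
opening: 0.952
gripper_force: 0.0
```

>>> send_rows(moves=[{"xyz": [0, 0, -0.3], "twist": [0, 0, 0]}, {"xyz": [0, 0, -0.8], "twist": [0, 0, 0]}, {"xyz": [0, 0, -0.9], "twist": [0, 0, 0]}, {"xyz": [0, 0, -0.9], "twist": [0, 0, 0]}, {"xyz": [0, 0, -0.9], "twist": [0, 0, 0]}, {"xyz": [0, 0, 0], "twist": [0, 0, 0]}])

```text
t: 21.43
tool_pos: [0.6423, 0.0429, 0.1502]
tcp_rot: [0.754, 0.657, 0.003, 0.003]
ft_force: [0.3, 0.1, 0.6]
opening: 0.998
gripper_force: 0.0
```

```bash
python3 go.py .444 -.338 .12 -88.2; python3 - <<'E'
from bench import env
from h import *
n="top";p=env.camera_params(n);im,d=env.grab_frame(n);cv2.imwrite("pics/top1.png",im);P=cloud(p,d)
for c in ["amber","blue","green","red"]:
    Q=P[(mask(im,c)>0)&(P[...,2]>.045)&(P[...,2]<.07)&(P[...,0]<.7)]
    print(c,len(Q),Q.mean(0))
E
```

```text
units [-13.48  -4.81   0.95] tw 16.06 th -7.9 tiltz [ 0.009  0.    -1.   ] pos [0.6423 0.0429 0.1502] open 0.998 F [0.29 0.13 0.64] t 21.43
amber 0 [nan nan nan]
blue 96 [ 0.63144916 -0.03854477  0.06119339]
green 227 [ 0.61902764 -0.09029112  0.06063491]
red 0 [nan nan nan]<stdin>:6: RuntimeWarning: Mean of empty slice.
  ret = um.true_divide(
```

>>> send_rows(moves=[{"xyz": [-0.9, -0.32, 0.06], "twist": [0, 0, 0]}, {"xyz": [-0.9, -0.32, 0.06], "twist": [0, 0, 0]}, {"xyz": [-0.9, -0.32, 0.06], "twist": [0, 0, 0]}, {"xyz": [-0.9, -0.32, 0.06], "twist": [0, 0, 0]}, {"xyz": [-0.9, -0.32, 0.06], "twist": [0, 0, 0]}, {"xyz": [-0.9, -0.32, 0.06], "twist": [0, 0, 0]}, {"xyz": [-0.9, -0.32, 0.06], "twist": [0, 0, 0]}, {"xyz": [-0.9, -0.32, 0.06], "twist": [0, 0, 0]}])

```text
t: 22.15
tool_pos: [0.5333, -0.1616, 0.1283]
tcp_rot: [0.754, 0.657, -0.0, -0.0]
ft_force: [0.5, -0.3, -0.4]
opening: 0.998
gripper_force: 0.0
```

>>> send_rows(moves=[{"xyz": [-0.9, -0.32, 0.06], "twist": [0, 0, 0]}, {"xyz": [-0.9, -0.32, 0.06], "twist": [0, 0, 0]}, {"xyz": [-0.9, -0.32, 0.06], "twist": [0, 0, 0]}, {"xyz": [-0.9, -0.32, 0.06], "twist": [0, 0, 0]}, {"xyz": [-0.9, -0.32, 0.06], "twist": [0, 0, 0]}, {"xyz": [-0.9, -0.32, 0.06], "twist": [0, 0, 0]}, {"xyz": [-0.9, -0.32, 0.06], "twist": [0, 0, 0]}, {"xyz": [0, 0, 0], "twist": [0, 0, 1]}])

```text
t: 22.82
tool_pos: [0.4394, -0.3417, 0.1154]
tcp_rot: [0.782, 0.623, -0.0, -0.001]
ft_force: [-0.1, 0.6, 0.1]
opening: 0.996
gripper_force: 0.0
```

>>> send_rows(moves=[{"xyz": [0, 0, 0], "twist": [0, 0, 1]}, {"xyz": [0, 0, 0], "twist": [0, 0, 1]}, {"xyz": [0, 0, 0], "twist": [0, 0, 1]}, {"xyz": [0, 0, 0], "twist": [0, 0, 1]}, {"xyz": [0, 0, 0], "twist": [0, 0, 1]}, {"xyz": [0, 0, 0], "twist": [0, 0, 1]}, {"xyz": [0, 0, 0], "twist": [0, 0, 1]}, {"xyz": [0, 0, 0], "twist": [0, 0, 1]}])

```text
t: 23.48
tool_pos: [0.4415, -0.3383, 0.1157]
tcp_rot: [0.949, 0.316, -0.0, -0.001]
ft_force: [0.7, 0.5, -0.0]
opening: 1.004
gripper_force: 0.0
```

>>> send_rows(moves=[{"xyz": [0, 0, 0], "twist": [0, 0, 1]}, {"xyz": [0, 0, 0], "twist": [0, 0, 1]}, {"xyz": [0, 0, 0], "twist": [0, 0, 1]}, {"xyz": [0, 0, 0], "twist": [0, 0, 1]}, {"xyz": [0, 0, 0], "twist": [0, 0, 1]}, {"xyz": [0, 0, 0], "twist": [0, 0, 1]}, {"xyz": [0, 0, 0], "twist": [0, 0, 1]}, {"xyz": [0, 0, 0], "twist": [0, 0, 0]}])

```text
t: 24.15
tool_pos: [0.4416, -0.3383, 0.1158]
tcp_rot: [1.0, 0.016, -0.0, -0.0]
ft_force: [-0.2, 0.0, -0.4]
opening: 1.0
gripper_force: 0.0
```

```bash
python3 go.py .444 -.338 .003 -88.2; python3 - <<'E'
from bench import env
from h import *
p=env.camera_params("wrist");im,d=env.grab_frame("wrist");cv2.imwrite("pics/w6.png",im);P=cloud(p,d)
q=P[(P[...,2]>.008)&(P[...,2]<.02)&(abs(P[...,0]-.445)<.1)&(abs(P[...,1]+.34)<.05)]
print(len(q),q.min(0),q.max(0),cv2.minAreaRect(np.float32(q[:,:2]*1000)))
b=P[(im.max(2)<60)&(P[...,2]>.008)&(P[...,2]<.02)&(abs(P[...,0]-.445)<.1)&(abs(P[...,1]+.34)<.05)]
print(cv2.minAreaRect(np.float32(b[:,:2]*1000)))
n="top";p=env.camera_params(n);im,d=env.grab_frame(n);cv2.imwrite("pics/top2.png",im);P=cloud(p,d)
for c in ["amber","blue","green","red"]:
    Q=P[(mask(im,c)>0)&(P[...,2]>.045)&(P[...,2]<.07)&(P[...,0]<.7)]
    print(c,len(Q),cv2.minEnclosingCircle(np.float32(Q[:,:2]*1000)))
E
```

```text
units [ 0.08 -0.01  3.76] tw 0.01 th -88.15 tiltz [-0.001  0.001 -1.   ] pos [ 0.4416 -0.3383  0.1158] open 1.0 F [-0.22  0.01 -0.36] t 24.15
3462 [ 0.36948273 -0.34921734  0.00803417] [ 0.51984425 -0.3289959   0.01497255] ((444.66265869140625, -338.7762145996094), (150.46607971191406, 16.095548629760742), 1.8497607707977295)
((436.5841369628906, -339.5254211425781), (134.270263671875, 15.197590827941895), 1.8915997743606567)
amber 286 ((639.869873046875, 41.265262603759766), 20.082178115844727)
blue 259 ((631.7637329101562, -28.208580017089844), 19.151336669921875)
green 230 ((622.0156860351562, -91.11532592773438), 19.760242462158203)
red 268 ((468.3443603515625, 51.83136749267578), 18.988954544067383)
```

View pics/w6.png

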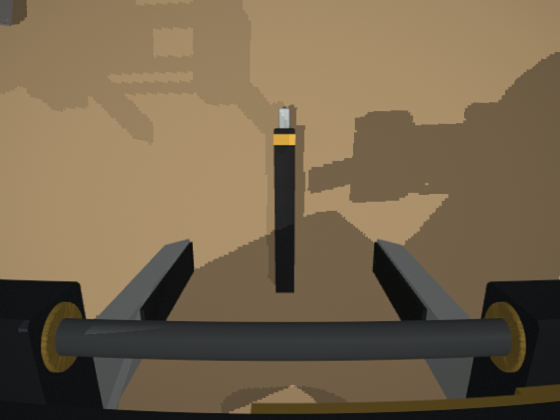

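The wrist view shows the cutter at (285,200), head up, aligned between the fingers.

>>> send_rows(moves=[{"xyz": [0.1, 0.02, 0.6], "twist": [0, 0, 0]}, {"xyz": [0, 0, 0.8], "twist": [0, 0, 0]}, {"xyz": [0, 0, 0.8], "twist": [0, 0, 0]}, {"xyz": [0, 0, 0.7], "twist": [0, 0, 0]}, {"xyz": [0, 0, 0.5], "twist": [0, 0, 0]}, {"xyz": [0, 0, 0.2], "twist": [0, 0, 0]}, {"xyz": [0, 0, 0], "twist": [0, 0, 0]}, {"xyz": [0, 0, 0], "twist": [0, 0, 0]}])

```text
t: 24.92
tool_pos: [0.4451, -0.3392, 0.0089]
tcp_rot: [1.0, 0.019, 0.0, 0.0]
ft_force: [-0.3, 0.3, -0.1]
opening: 0.998
gripper_force: 0.0
```

```bash
python3 go.py .4447 -.3388 .003 -88.15
```

```text
units [-0.01 -0.01  0.2 ] tw 0.06 th -87.83 tiltz [ 0. -0. -1.] pos [ 0.4451 -0.3392  0.0089] open 0.998 F [-0.3   0.26 -0.12] t 24.92
```

>>> send_rows(moves=[{"xyz": [0, 0, 0.1], "twist": [0, 0, 0.06]}, {"xyz": [0, 0, 0.06], "twist": [0, 0, 0]}, {"xyz": [0, 0, 0], "twist": [0, 0, 0]}, {"xyz": [0, 0, 0], "twist": [0, 0, 0]}])

```text
t: 25.25
tool_pos: [0.445, -0.3391, 0.0039]
tcp_rot: [1.0, 0.016, 0.0, 0.0]
ft_force: [0.2, -0.3, -0.1]
opening: 1.0
gripper_force: 0.0
```

>>> send_rows(moves=[{"xyz": [0, 0, 0], "twist": [0, 0, 0]}, {"xyz": [0, 0, 0], "twist": [0, 0, 0]}, {"xyz": [0, 0, 0], "twist": [0, 0, 0]}, {"xyz": [0, 0, 0], "twist": [0, 0, 0]}, {"xyz": [0, 0, 0], "twist": [0, 0, 0]}, {"xyz": [0, 0, 0], "twist": [0, 0, 0]}, {"xyz": [0, 0, 0], "twist": [0, 0, 0]}, {"xyz": [0, 0, 0], "twist": [0, 0, 0]}], jaw=1, grip_force=50)

```text
t: 25.92
tool_pos: [0.4449, -0.339, 0.0035]
tcp_rot: [1.0, 0.016, -0.0, 0.0]
ft_force: [0.5, -0.2, 0.8]
opening: 0.47
gripper_force: 0.0
```

>>> send_rows(moves=[{"xyz": [0, 0, 0], "twist": [0, 0, 0]}, {"xyz": [0, 0, 0], "twist": [0, 0, 0]}, {"xyz": [0, 0, 0], "twist": [0, 0, 0]}, {"xyz": [0, 0, 0], "twist": [0, 0, 0]}, {"xyz": [0, 0, 0], "twist": [0, 0, 0]}, {"xyz": [0, 0, 0], "twist": [0, 0, 0]}, {"xyz": [0, 0, 0], "twist": [0, 0, 0]}, {"xyz": [0, 0, 0], "twist": [0, 0, 0]}])

```text
t: 26.58
tool_pos: [0.4449, -0.3391, 0.0036]
tcp_rot: [1.0, 0.016, 0.0, 0.0]
ft_force: [0.1, -0.0, -0.1]
opening: 0.162
gripper_force: 50.0
```

>>> send_rows(moves=[{"xyz": [0, 0, -0.2], "twist": [0, 0, 0]}, {"xyz": [0, 0, -0.6], "twist": [0, 0, 0]}, {"xyz": [0, 0, -0.8], "twist": [0, 0, 0]}, {"xyz": [0, 0, -0.8], "twist": [0, 0, 0]}, {"xyz": [0, 0, -0.8], "twist": [0, 0, 0.67]}, {"xyz": [0, 0, -0.8], "twist": [0, 0, 0.67]}, {"xyz": [0, 0, -0.5], "twist": [0, 0, 0.67]}, {"xyz": [0, 0, 0], "twist": [0, 0, 0]}])

```text
t: 27.25
tool_pos: [0.4459, -0.3399, 0.1423]
tcp_rot: [0.997, -0.073, 0.002, 0.002]
ft_force: [0.4, -0.3, -0.3]
opening: 0.17
gripper_force: 50.0
```

```bash
python3 go.py .654 .142 .135 -98.2
```

```text
units [  4.51 -16.91   0.21] tw -0.04 th -98.41 tiltz [ 0.004 -0.004 -1.   ] pos [ 0.4459 -0.3399  0.1423] open 0.17 F [ 0.4  -0.34 -0.32] t 27.25
```

>>> send_rows(moves=[{"xyz": [0.1, -0.4, 0], "twist": [0, 0, 0]}, {"xyz": [0.24, -0.9, 0], "twist": [0, 0, 0]}, {"xyz": [0.24, -0.9, 0], "twist": [0, 0, 0]}, {"xyz": [0.24, -0.9, 0], "twist": [0, 0, 0]}, {"xyz": [0.24, -0.9, 0], "twist": [0, 0, 0]}, {"xyz": [0.24, -0.9, 0], "twist": [0, 0, 0]}, {"xyz": [0.24, -0.9, 0], "twist": [0, 0, 0]}, {"xyz": [0.24, -0.9, 0], "twist": [0, 0, 0]}])

```text
t: 27.92
tool_pos: [0.5263, -0.1454, 0.1369]
tcp_rot: [0.997, -0.071, -0.001, -0.0]
ft_force: [-0.0, -0.6, -0.5]
opening: 0.165
gripper_force: 50.0
```

>>> send_rows(moves=[{"xyz": [0.24, -0.9, 0], "twist": [0, 0, 0]}, {"xyz": [0.24, -0.9, 0], "twist": [0, 0, 0]}, {"xyz": [0.24, -0.9, 0], "twist": [0, 0, 0]}, {"xyz": [0.24, -0.9, 0], "twist": [0, 0, 0]}, {"xyz": [0.24, -0.9, 0], "twist": [0, 0, 0]}, {"xyz": [0.24, -0.9, 0], "twist": [0, 0, 0]}, {"xyz": [0.24, -0.9, 0], "twist": [0, 0, 0]}, {"xyz": [0.24, -0.9, 0], "twist": [0, 0, 0]}])

```text
t: 28.58
tool_pos: [0.614, 0.06, 0.1366]
tcp_rot: [0.997, -0.071, -0.001, 0.0]
ft_force: [0.7, -0.8, -1.0]
opening: 0.164
gripper_force: 50.0
```

>>> send_rows(moves=[{"xyz": [0.24, -0.9, 0], "twist": [0, 0, 0]}, {"xyz": [0.24, -0.9, 0], "twist": [0, 0, 0]}, {"xyz": [0.24, -0.9, 0], "twist": [0, 0, 0]}, {"xyz": [0.1, -0.3, 0], "twist": [0, 0, 0]}, {"xyz": [0, 0, 0], "twist": [0, 0, 0]}, {"xyz": [0, 0, 0], "twist": [0, 0, 0]}, {"xyz": [0, 0, 0], "twist": [0, 0, 0]}])

```text
t: 29.17
tool_pos: [0.6513, 0.1422, 0.1379]
tcp_rot: [0.997, -0.072, -0.001, 0.0]
ft_force: [-0.6, -0.7, 0.4]
opening: 0.162
gripper_force: 50.0
```

```bash
python3 go.py .654 .142 .075 -98.2; python3 - <<'E'
from bench import env
from h import *
p=env.camera_params("wrist");im,d=env.grab_frame("wrist");cv2.imwrite("pics/w7.png",im);P=cloud(p,d)
q=P[(P[...,2]>.03)&(P[...,2]<.06)&(P[...,1]>.09)&(P[...,1]<.22)&(P[...,0]>.57)&(P[...,0]<.74)]
for a in (0,1):
    s=q[(q[:,0]>.655)==a]; print("jaw",len(s),np.round(s.min(0),4),np.round(s.max(0),4)) if len(s) else 0
q=P[(P[...,2]>.115)&(P[...,2]<.16)&(P[...,0]>.66)&(P[...,0]<.76)&(abs(P[...,1]-.14)<.03)]
print(len(q),q.min(0),q.max(0),cv2.minAreaRect(np.float32(q[:,:2]*1000)) if len(q) else 0)
E
```

```text
units [ 0.09 -0.01  2.1 ] tw -0.01 th -98.27 tiltz [-0.001 -0.    -1.   ] pos [0.6513 0.1422 0.1379] open 0.162 F [-0.62 -0.66  0.37] t 29.17
jaw 146 [0.6848 0.1205 0.047 ] [0.7026 0.1528 0.0508]
4559 [0.66000639 0.12629664 0.13389296] [0.72646686 0.16019582 0.15999983] ((690.2166748046875, 134.24159240722656), (28.545913696289062, 69.50409698486328), 68.63142395019531)
```

View pics/w7.png

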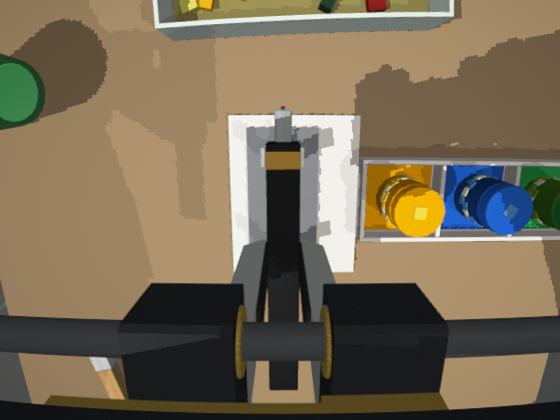

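The wrist view shows the cutter aligned over the slot between the jaw tops, with pots in matching bays (amber, blue, green). Descending.

>>> send_rows(moves=[{"xyz": [0.08, 0, 0.4], "twist": [0, 0, 0]}, {"xyz": [0, 0, 0.6], "twist": [0, 0, 0]}, {"xyz": [0, 0, 0.6], "twist": [0, 0, 0]}, {"xyz": [0, 0, 0.6], "twist": [0, 0, 0]}, {"xyz": [0, 0, 0.3], "twist": [0, 0, 0]}, {"xyz": [0, 0, 0.1], "twist": [0, 0, 0]}, {"xyz": [0, 0, 0], "twist": [0, 0, 0]}, {"xyz": [0, 0, 0], "twist": [0, 0, 0]}])

```text
t: 29.88
tool_pos: [0.6547, 0.1427, 0.0614]
tcp_rot: [0.997, -0.072, 0.001, -0.0]
ft_force: [0.0, 1.1, 0.5]
opening: 0.165
gripper_force: 50.0
```

```bash
python3 go.py .654 .142 .0216 -98.2
```

```text
units [-0.02  0.03  1.33] tw -0.01 th -98.27 tiltz [ 0.001  0.    -1.   ] pos [0.6547 0.1427 0.0614] open 0.165 F [0.03 1.14 0.5 ] t 29.88
```

>>> send_rows(moves=[{"xyz": [0, 0.02, 0.1], "twist": [0, 0, 0]}, {"xyz": [0, 0, 0.1], "twist": [0, 0, 0]}, {"xyz": [0, 0, 0.1], "twist": [0, 0, 0]}, {"xyz": [0, 0, 0.1], "twist": [0, 0, 0]}, {"xyz": [0, 0, 0.1], "twist": [0, 0, 0]}, {"xyz": [0, 0, 0.1], "twist": [0, 0, 0]}])

```text
t: 30.38
tool_pos: [0.6545, 0.1424, 0.0428]
tcp_rot: [0.997, -0.072, 0.0, -0.0]
ft_force: [-1.4, 1.1, 8.3]
opening: 0.162
gripper_force: 50.0
```

>>> send_rows(moves=[{"xyz": [0, 0, 0.1], "twist": [0, 0, 0]}, {"xyz": [0, 0, 0.1], "twist": [0, 0, 0]}, {"xyz": [0, 0, 0.1], "twist": [0, 0, 0]}, {"xyz": [0, 0, 0.1], "twist": [0, 0, 0]}])

```text
t: 30.72
tool_pos: [0.6546, 0.1424, 0.0308]
tcp_rot: [0.997, -0.072, 0.001, -0.0]
ft_force: [-0.4, -0.6, 4.1]
opening: 0.163
gripper_force: 50.0
```

>>> send_rows(moves=[{"xyz": [0, 0, 0.1], "twist": [0, 0, 0]}, {"xyz": [0, 0, 0.1], "twist": [0, 0, 0]}, {"xyz": [0, 0, 0.07], "twist": [0, 0, 0]}, {"xyz": [0, 0, 0], "twist": [0, 0, 0]}, {"xyz": [0, 0, 0], "twist": [0, 0, 0]}])

```text
t: 31.13
tool_pos: [0.6538, 0.1423, 0.0218]
tcp_rot: [0.997, -0.072, -0.001, 0.0]
ft_force: [-0.3, -0.7, -1.4]
opening: 0.161
gripper_force: 50.0
```

Force dropped at the snap. I'll push a little further to check for bottoming.

>>> send_rows(moves=[{"xyz": [0, 0, 0.05], "twist": [0, 0, 0]}, {"xyz": [0, 0, 0.04], "twist": [0, 0, 0]}, {"xyz": [0, 0, 0], "twist": [0, 0, 0]}, {"xyz": [0, 0, 0], "twist": [0, 0, 0]}])

```text
t: 31.47
tool_pos: [0.6541, 0.1423, 0.0215]
tcp_rot: [0.997, -0.072, 0.0, 0.0]
ft_force: [-11.1, -2.0, 18.1]
opening: 0.161
gripper_force: 50.0
```

>>> send_rows(moves=[{"xyz": [0, 0, -0.08], "twist": [0, 0, 0]}, {"xyz": [0, 0, 0], "twist": [0, 0, 0]}])

```text
t: 31.63
tool_pos: [0.6543, 0.1423, 0.0225]
tcp_rot: [0.997, -0.072, 0.0, -0.0]
ft_force: [-0.5, -0.0, -0.2]
opening: 0.166
gripper_force: 50.0
```

>>> send_rows(moves=[{"xyz": [0, 0, 0], "twist": [0, 0, 0]}, {"xyz": [0, 0, 0], "twist": [0, 0, 0]}, {"xyz": [0, 0, 0], "twist": [0, 0, 0]}, {"xyz": [0, 0, 0], "twist": [0, 0, 0]}, {"xyz": [0, 0, 0], "twist": [0, 0, 0]}, {"xyz": [0, 0, 0], "twist": [0, 0, 0]}], jaw=0)

```text
t: 32.13
tool_pos: [0.6542, 0.1423, 0.0221]
tcp_rot: [0.997, -0.072, -0.0, 0.0]
ft_force: [-0.7, 0.1, 0.0]
opening: 0.496
gripper_force: 0.0
```

>>> send_rows(moves=[{"xyz": [0, 0, -0.3], "twist": [0, 0, 0]}, {"xyz": [0, 0, -0.8], "twist": [0, 0, 0]}, {"xyz": [0, 0, -0.9], "twist": [0, 0, 0]}, {"xyz": [0, 0, -0.9], "twist": [0, 0, 0]}, {"xyz": [0, 0, -0.9], "twist": [0, 0, 0]}, {"xyz": [0, 0, -0.9], "twist": [0, 0, 0]}, {"xyz": [0, 0, 0], "twist": [0, 0, 0]}])

```text
t: 32.72
tool_pos: [0.6561, 0.1426, 0.1703]
tcp_rot: [0.997, -0.072, 0.004, -0.001]
ft_force: [0.8, 0.3, 0.9]
opening: 0.498
gripper_force: 0.0
```

>>> send_rows(moves=[{"xyz": [-0.9, 0, 0], "twist": [0, 0, 0]}, {"xyz": [-0.9, 0, 0], "twist": [0, 0, 0]}, {"xyz": [-0.9, 0, 0], "twist": [0, 0, 0]}, {"xyz": [-0.9, 0, 0], "twist": [0, 0, 0]}, {"xyz": [-0.9, 0, 0], "twist": [0, 0, 0]}, {"xyz": [-0.9, 0, 0], "twist": [0, 0, 0]}, {"xyz": [0, 0, 0], "twist": [0, 0, 0]}, {"xyz": [0, 0, 0], "twist": [0, 0, 0]}])

```text
t: 33.38
tool_pos: [0.4935, 0.1658, 0.1641]
tcp_rot: [0.997, -0.072, 0.001, -0.0]
ft_force: [0.5, 0.0, -0.1]
opening: 0.5
gripper_force: 0.0
```

```bash
python3 - <<'E'
from bench import env
from h import *
for n in ["wrist","top"]:
    p=env.camera_params(n);im,d=env.grab_frame(n);cv2.imwrite(f"pics/{n}9.png",im);P=cloud(p,d)
    b=P[(im.max(2)<60)&(P[...,2]>.02)&(P[...,2]<.06)&(abs(P[...,0]-.65)<.1)&(abs(P[...,1]-.142)<.03)]
    print(n,len(b),np.percentile(b[:,2],[5,50,95]) if len(b) else 0,cv2.minAreaRect(np.float32(b[:,:2]*1000)) if len(b) else 0)
    for c in ["amber","blue","green","red"]:
        Q=P[(mask(im,c)>0)&(P[...,2]>.045)&(P[...,2]<.07)&(P[...,0]<.7)]
        if len(Q):print(c,len(Q),cv2.minEnclosingCircle(np.float32(Q[:,:2]*1000)),np.percentile(Q[:,2],95))
E
```

```text
wrist 1740 [0.02927951 0.03049437 0.03175783] ((617.042236328125, 147.33436584472656), (15.143973350524902, 75.24815368652344), 82.01084899902344)
amber 919 ((635.4838256835938, 44.345306396484375), 18.353073120117188) 0.060735233083486176
blue 1064 ((627.523681640625, -24.779203414916992), 19.347923278808594) 0.06059361901520694
green 60 ((620.1885986328125, -72.11450958251953), 7.341452598571777) 0.05286856622119964
red 1707 ((467.9132385253906, 54.44688415527344), 19.459209442138672) 0.054878193942652066
top 353 [0.02716338 0.03232249 0.03532186] ((646.8817749023438, 140.69503784179688), (15.570601463317871, 132.73692321777344), 81.76889038085938)
amber 285 ((640.240234375, 40.402706146240234), 20.09524154663086) 0.0643921508416793
blue 253 ((631.9673461914062, -28.169179916381836), 19.15106201171875) 0.06435071704431727
green 229 ((621.8571166992188, -90.8697509765625), 19.526155471801758) 0.0650094136757636
red 261 ((468.3652038574219, 51.59883117675781), 19.109251022338867) 0.05820310929454753
```

View pics/wrist9.png

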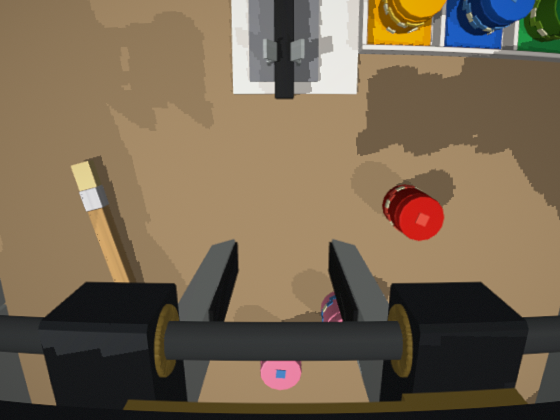

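The wrist view shows the cutter seated between the jaws at (285,50). Its top is level at about 31 mm and its centre is on the clip. The pots stand in their bays, and the red pot (420,215) and brush are where they started.

```bash
python3 -c "
from bench import env
print(env.job_done())"
```

```text
the job is handed in; nothing more can be done
None
```

I handed the job in after about 34 s of robot time: the green, amber and blue pots stand on their own liners, the cutter is snapped home in the clip, and the red pot and brush were left untouched (no verdict came back).

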